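# Swing the counterweighted electrode arm up out of the beaker

### The arm

A 6-joint arm with a two-finger parallel gripper is mounted at the origin on the work surface. World frame = base frame: x ahead of the robot, y to its left, z up, the work surface at z = 0. Lengths are in mm, angles in rad, forces in N, time in s.
With the tool pointing down it reaches from about 350 to 975 mm from the base axis. Payload 7.1 kg.
Tool frame: the origin (TCP) lies between the finger pads; the fingertips stand 19 mm ahead of it and the grasp point (between the pads) is the TCP (ctrl.tcp_to_tips is the distance from the TCP to the fingertips, in mm); z points along the fingers, y is the line along which they close (so a half turn about z gives the same grasp; the last joint's range is limited). The gripper opens to 88 mm and grips with 3 to 60 N. Pads are 20 mm wide; open, the fingers measure 115 mm over their backs; the gripper's body (75 mm by 178 mm) begins 61 mm behind the grasp point.
Start: joints at [1.258, 0.423, 1.63, -0, 1.089, -0.019], TCP at [180.963, 598.212, 241.675] pointing down, gripper open.
Joint ranges: [-3, 3], [-0.9, 2.11], [0.09, 2.58], [-1.31, 4.45], [0.11, 2.69], [-2.54, 2.54]. Speed limits (rad/s): [2.39, 2.39, 3.01, 3.14, 3.14, 3.14].

### API

Orientations are given as a rotation vector (axis times angle).
In Python, from workcell import status, optics, ctrl gives the robot as it stands. The module is installed in compiled form; this text tells all that it offers.
- The arm moves only by the shell command python3 -m inch 'ROWS'. ROWS is JSON, a list that holds one entry, the list of rows, each a list of 7 numbers: the shift along the tool's x, y, z in mm, then the turn, a rotation vector about the tool's x, y, z in rad, then the opening in per cent of the stroke, from 0 (shut) to 100 (fully open). A call has 1 to 20 rows; each row is the pose to reach, as a shift and turn from the pose commanded when the call began, along the tool's axes at that moment; what a row does not reach only later rows make up. A row lasts 1/10 s, in which the tool goes at most 50 mm and 8.59 degrees, less where a joint would pass 70% of its speed; a pose out of reach is approached as far as the arm can. A call with a gripper value outside its range is refused whole. The fingers move at their own pace and stop on an object; the grip force is fixed at half the most. Time passes only in rows, so rows that repeat a pose let the fingers close. It gives the time, the measured TCP pose, the force, the opening and the grip force at its end, in the units of the state.
- status.get_obs(): the state, without advancing time (a new reading comes with each control period).
- optics.get_image(name): name is "scene" or "top" or "wrist"; returns a dict with "frame" (420x560x3 uint8, red, green, blue), "fx", "fy", "cx", "cy" (pixels), "rvec" (rotation vector, rad) and "tvec" (3), from world to camera coordinates, as OpenCV has them; the wrist camera has in their place "hand_eye" (4x4, takes a point from camera to tool coordinates, whose origin is the TCP and whose axes are the flange's). Camera axes: x right, y down, z forward; pixel columns grow to the right and rows downward; lengths in mm; the calibration is good to about 2 mm. A picture is of the moment at which its call begins: read the wrist's pose just before it. There is no depth.
- ctrl.close_job(): hands the job in; it is judged then, once.
The state is a dict: "t": time; "qpos": joint angles; "qvel": joint speeds; "joint_torque": joint torques, N m; "ee_pos": TCP position; "orientation": TCP orientation; "ft_force": force on the tool from outside, world axes, zero at the start; "moment": the same for the moment, N m; "width": finger opening in mm; "grasp_force": force on a finger pad.
Only numpy, scipy, OpenCV 4.12 (cv2) and the standard library are available. Lean on these libraries where they do the work, as an engineer would, in place of code of your own. Each camera call takes 0.05 s, during which the arm holds its last target. There are 200 camera calls.

### The job

Push the blue crossbar (the one with the yellow strip along its back) at the free end of the electrode stand's arm gently up and over towards the hinge with the outside of the fingers, without gripping it, until the counterweighted arm passes its balance point, tips back and stays raised by itself. Do not touch the electrode, and leave the beaker, bottle, jar and cup standing where they are. Finish with the hand away from everything.

Things in the scene. Friction and masses are not known exactly. Their poses are not given: they have to be found in the camera images.
- stand: Light grey electrode stand, fixed to the bench. Origin on the bench right under the hinge, z up. The arm points to its own -x and swings up and over towards its own +x; y is along the hinge. Base plate 270 x 130 mm, 12 mm thick, from x = -210 to +60 mm; two cheeks 152 mm high carry the hinge. Position and yaw vary.
- boom (a joint): Angle of the hinged arm, rad: 0 = lowered on its stop, arm 30 degrees (0.524 rad) above horizontal; grows as it rises; 0.9 = upper stop, arm 82 degrees above horizontal. Aluminium bar 18 mm wide, 16 thick, 210 long. Below about 0.52 rad it falls back; above, it tips up on its own (damped, about 1 s) and stays. Lifting takes about 2 N at the crossbar, less near balance.
- counterweight: Steel cylinder 48 mm across, 50 mm high, fixed to the arm on a stem above the hinge: 75 to 125 mm above it when lowered; leans to the stand's +x as the arm rises. Origin on the hinge.
- hinge (a point): Hinge axis in the middle of the arm, 120 mm above the bench; the axis is level, along the stand's y. Does not move.
- bar_mid (a point): Middle of the crossbar's centre line, 210 mm from the hinge. 225 mm above the bench when lowered, 182 mm from the hinge horizontally to the stand's -x.
- crossbar: Blue round crossbar (a T-handle) at the free end of the arm, 18 mm diameter, 90 mm long along the hinge direction, turning with the arm. Origin in its middle. Push it on the blue side: facing away from the hinge, or below.
- back_guard: Yellow strip, 90 x 26 x 12 mm, along the back of the crossbar (the side to the hinge and upwards), fixed to it: covers the bar from the far side and from above, reaching 22 mm past the bar's centre line both ways. Origin at the bar's middle.
- electrode: Blue rod electrode 12 mm diameter with a white and black head (18 mm), clamped on the arm 113 mm from the hinge horizontally. Fragile. Origin in the clamp; hangs straight down 140 mm into the beaker when the arm is lowered and swings with the arm, its tip going out towards the stand's -x and up.
- beaker: Empty loose glass beaker, 84 mm diameter, 75 mm high, open on top, standing on the stand's base plate (12 mm above the bench) around the electrode's tip. Origin under its centre.
- amber_bottle: Loose brown glass bottle with a blue cap, 66 mm diameter, 140 mm high; origin under its centre. Bystander, beside the stand.
- white_jar: Loose white plastic jar, 60 mm diameter, 75 mm high; origin under its centre. Bystander, beside the stand.
- blue_cup: Loose blue plastic cup, 64 mm diameter, 80 mm high; origin under its centre. Bystander, beside the stand.
Mind the look-alikes: they are no part of the job. Leave any pink or turquoise look-alike of the beaker alone.

How it is judged (in metres and radians):
On the way, in this order (a step that is already met when the one before it is completed fails the run):
1. the fingers push the crossbar and the arm is rising (contact force between the fingers and crossbar above 0.2 N and value of joint boom above 0.12 rad), for 0.1 s.
2. the arm has passed its balance point and tipped up (value of joint boom above 0.82 rad), for 0.2 s.
At the end, for the whole second after the job is handed in: The arm rests near its upper stop (joint above 0.82 rad) and is still (under 0.05 rad/s); beaker, bottle, jar and cup are within 20 mm of where they began and upright within 0.15 rad (value of joint boom above 0.82 rad and velocity of joint boom between -0.05 and 0.05 rad/s and distance of each of beaker, amber_bottle, white_jar, blue_cup from where it was at the start of the episode below 0.02 m and angle between each of beaker, amber_bottle, white_jar, blue_cup's own z axis and vertical below 0.15 rad); the robot touches nothing.
It fails at once if the handle is gripped: fingers press on the crossbar and on the strip behind it at the same time (contact force between the fingers and crossbar above 1 N and contact force between the fingers and back_guard above 1 N).
It fails at once if the robot touches the electrode (over 0.5 N) (contact force between any of the fingers, the arm and electrode above 0.5 N).
It fails at once if the crossbar is gripped or shoved hard (over 25 N) (contact force between the fingers and crossbar above 25 N).
It fails at once if the beaker, bottle, jar or cup is shifted over 20 mm, lifted or knocked over (distance of any of beaker, amber_bottle, white_jar, blue_cup from where it was at the start of the episode above 0.02 m or angle between any of beaker, amber_bottle, white_jar, blue_cup's own z axis and vertical above 0.3 rad).
It also fails if it takes over 35 s, if anything falls off the work surface, if the arm or the gripper's body presses on something with over 40 N, if the wrist force passes 120 N, or if a joint passes its speed limit or range.

## Working session

There is one attempt and no reset: what is moved stays moved. The work goes in short steps, Python scripts to look and compute and a shell command to move; the robot and the scene stay as the last step left them, time stands still between calls to the robot, and variables do not carry over. Pictures are saved under pics/ and viewed, at most 10 in all, crops included, and the job is handed in when it is done.

```bash
mkdir -p pics
python3 - <<'E'
from workcell import status, optics, ctrl
import cv2,pickle
o=status.get_obs();print(o['t'],o['ee_pos'],o['orientation'],o['ft_force'],ctrl.tcp_to_tips)
for n in ("scene","top"):
    d=optics.get_image(n);pickle.dump(d,open(n+'.pkl','wb'));cv2.imwrite(f'pics/{n}1.png',d['frame'][:,:,::-1]);print(n,d['fx'],d['rvec'],d['tvec'])
E
```

```text
0.0 [180.841969   597.74185213 240.90936085] [-4.59832166e-01 -3.10753649e+00  2.30976964e-03] [ 0.31784353  0.00811298 -1.35892705] 19.0
scene 504.1977330270464 [ 1.36852882  2.31005015 -0.83509176] [ 244.78929151 -283.61778421 1574.95798604]
top 394.4062969630831 [ 2.16385653 -2.20222668  0.07885472] [ 57.54420352 577.14010002 971.75958639]
```

View pics/scene1.png

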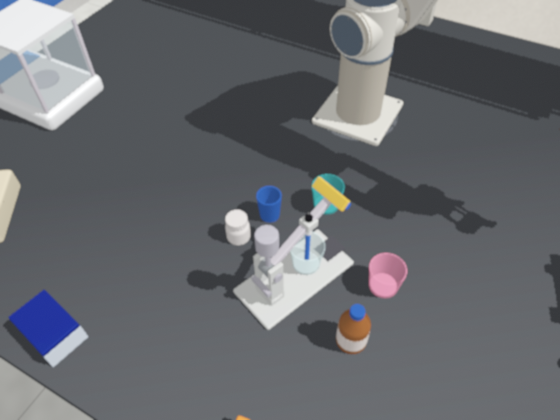

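View pics/top1.png

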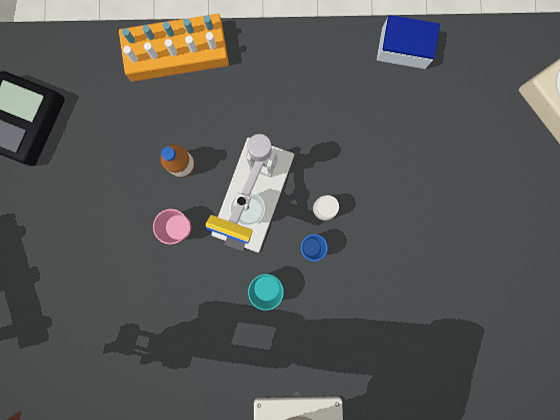

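The scene picture shows the stand with the yellow strip at (331,193). In the top picture the stand runs from the hinge at about (255,160) to the crossbar at about (229,231), pointing towards the robot. Possible confusions in the top picture are the turquoise beaker (265,292), the pink beaker (172,227), the blue cup (314,247), the bottle's blue cap (168,154) and the blue box (410,40). I choose the blue bar with the yellow strip at (229,231), and check it in a close crop.

Run:
```python
import cv2,pickle
f=pickle.load(open('top.pkl','rb'))['frame'][120:310,150:350,::-1]
cv2.imwrite('pics/crop1.png',cv2.resize(f,None,fx=3.15,fy=3.15,interpolation=cv2.INTER_CUBIC)[:600,:800])
```

```text
(no output)
```

View pics/crop1.png

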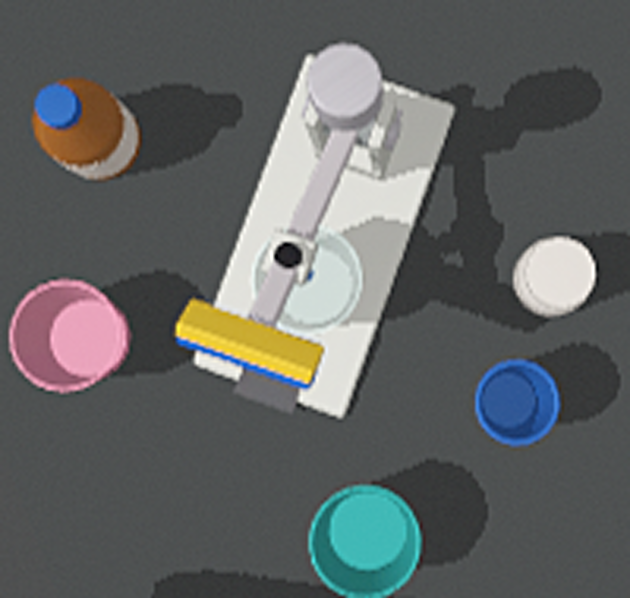

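```bash
cat > h.py <<'E'
import cv2,numpy as np,pickle
from scipy.optimize import least_squares
from scipy.spatial.transform import Rotation as R
d=pickle.load(open('top.pkl','rb'))
K=np.array([[d['fx'],0,d['cx']],[0,d['fy'],d['cy']],[0,0,1]])
Rm=cv2.Rodrigues(np.array(d['rvec'],float))[0];t=np.array(d['tvec'],float)
def full(p): return np.array(p,float)/3.15+[150,120]
def at(p,z):
    r=Rm.T@np.linalg.inv(K)@np.r_[p,1];c=-Rm.T@t
    return c+r*(z-c[2])/r[2]
def proj(P): return cv2.projectPoints(np.array(P,float).reshape(-1,3),np.array(d['rvec'],float),t,K,None)[0].reshape(-1,2)
def crop(P): return (proj(P)-[150,120])*3.15
E
python3 - <<'E'
from h import *
C=[at(full(p),12)[:2] for p in [(308,55),(455,105),(343,418),(195,367)]]
M=np.array([(60,65),(60,-65),(-210,-65),(-210,65)],float)
f=lambda v:(M@np.array([[np.cos(v[2]),np.sin(v[2])],[-np.sin(v[2]),np.cos(v[2])]])+v[:2]-C).ravel()
s=least_squares(f,[600,0,0.2]);v=s.x;print(v,f(v).round(1))
r=R.from_euler('z',v[2]).as_matrix();o=np.r_[v[:2],0]
W=lambda *p:o+r@np.array(p,float)
print('bar mid',W(-182,0,225),'ends',W(-182,45,225),W(-182,-45,225))
for n,p in dict(bar1=(-182,45,225),bar2=(-182,-45,225),barmid=(-182,0,225),cw=(0,0,245),elec=(-113,0,195)).items(): print(n,crop(W(*p)))
for n,p,z in [('cup',(517,402),80),('turq',(365,540),75),('pink',(68,335),75),('jar',(558,275),75),('bottlecap',(57,105),140)]:
    P=at(full(p),z);print(n,P.round(), 'stand',(r.T@(P-o)).round())
from workcell import status
q=status.get_obs();print(R.from_rotvec(q['orientation']).as_matrix().round(3))
E
```

```text
[ 6.87203826e+02  7.68031496e+01 -3.56082007e-01] [ 1.1  1.4 -0.6 -1.1 -1.5 -1.9  1.   1.6]
bar mid [516.62071378 140.24920526 225.        ] ends [532.30792533 182.42634829 225.        ] [500.93350222  98.07206224 225.        ]
bar1 [[182.47424471 332.70004921]]
bar2 [[316.29065389 380.05910381]]
barmid [[249.28096223 356.34365915]]
cw [[344.34018869  81.34954121]]
elec [[290.25640377 258.16788781]]
cup [481. -42.  80.] stand [-152. -183.   80.]
turq [381.  73.  75.] stand [-286. -110.   75.]
pink [537. 295.  75.] stand [-216.  152.   75.]
jar [576. -76.  75.] stand [ -51. -182.   75.]
bottlecap [699. 286. 140.] stand [-62. 200. 140.]
[[-0.957  0.29  -0.   ]
 [ 0.29   0.957 -0.001]
 [ 0.    -0.001 -1.   ]]
```

```bash
cat > g.py <<'E'
import numpy as np
from scipy.spatial.transform import Rotation as R
from workcell import status
S=R.from_euler('z',-0.356);o=np.array([687.2,76.8,0])
def pose(stand,tilt):
    z=np.array([np.sin(tilt),0,-np.cos(tilt)]);y=np.array([0,1,0.])
    return o+S.apply(stand), S*R.from_matrix(np.c_[np.cross(y,z),y,z])
def tcp(phi,back,tilt):  # finger 'back' mm clear of the bar
    th=phi+np.pi/6;b=np.array([-210*np.cos(th),0,120+210*np.sin(th)])
    n=np.array([np.cos(tilt),0,np.sin(tilt)]);z=np.array([np.sin(tilt),0,-np.cos(tilt)])
    return b-(19+back)*n-4*z
def rel(stand,tilt,q=None):
    q=q or status.get_obs();p,r=pose(stand,tilt);c=R.from_rotvec(q['orientation'])
    return c.inv().apply(p-q['ee_pos']).round(1),(c.inv()*r).as_rotvec().round(3)
E
python3 - <<'E'
from g import *
a=tcp(0,45,.35);print(a,pose(a,.35)[0]);print('above',rel(a+[0,0,60],.35));print('stand-off',rel(a,.35))
E
```

```text
[-243.35677965    0.          206.81203117] [459.10207258 161.61661222 206.81203117]
above (array([-392.7, -336.9,  -25.4]), array([ 0.01 , -0.35 ,  0.062]))
stand-off (array([-392.7, -336.9,   34.6]), array([ 0.01 , -0.35 ,  0.062]))
```

```bash
python3 -m inch '[[[-40,-34,-25,0,0,0,0],[-80,-68,-25,0,-0.05,0,0],[-118,-101,-25,0,-0.1,0,0],[-157,-135,-25,0,-0.15,0.01,0],[-196,-168,-25,0.01,-0.2,0.02,0],[-236,-202,-25,0.01,-0.25,0.03,0],[-275,-236,-25,0.01,-0.3,0.05,0],[-314,-270,-25,0.01,-0.35,0.06,0],[-353,-303,-25,0.01,-0.35,0.06,0],[-393,-337,-25,0.01,-0.35,0.06,0],[-393,-337,-25,0.01,-0.35,0.06,0],[-393,-337,-25,0.01,-0.35,0.06,0],[-393,-337,5,0.01,-0.35,0.06,0],[-393,-337,34,0.01,-0.35,0.06,0],[-393,-337,34,0.01,-0.35,0.06,0],[-393,-337,34,0.01,-0.35,0.06,0]]]'
python3 - <<'E'
from g import *
from workcell import optics
import cv2
print(status.get_obs()['ft_force'],status.get_obs()['width'])
print('contact',rel(tcp(0,0,.35),.35))
for p in (0,.1,.2,.3,.4,.5,.6,.66): print(p,rel(tcp(p,-2,.35),.35)[0])
d=optics.get_image('scene')['frame'][100:380,180:460,::-1];cv2.imwrite('pics/s2.png',cv2.resize(d,None,fx=2.1,fy=2.1))
d=optics.get_image('wrist')['frame'];cv2.imwrite('pics/w2.png',d[:,:,::-1])
E
```

```text
t: 1.7
ee_pos: [459.1, 162.4, 207.6]
orientation: [0.491, 2.753, -0.087]
ft_force: [-0.9, 0.3, 0.2]
width: 0.6
grasp_force: 0.0
[-0.87124736  0.32454578  0.23284688] 0.639447776740481
contact (array([-45. ,  -0.9,   0.8]), array([ 0.   , -0.001,  0.003]))
0 [-47.   -0.9   0.8]
0.1 [-63.7  -0.9 -11.9]
0.2 [-81.7  -1.  -22.8]
0.3 [-100.6   -1.   -31.9]
0.4 [-120.3   -1.1  -39.1]
0.5 [-140.7   -1.1  -44.2]
0.6 [-161.4   -1.2  -47.3]
0.66 [-174.    -1.2  -48.2]
```

View pics/s2.png

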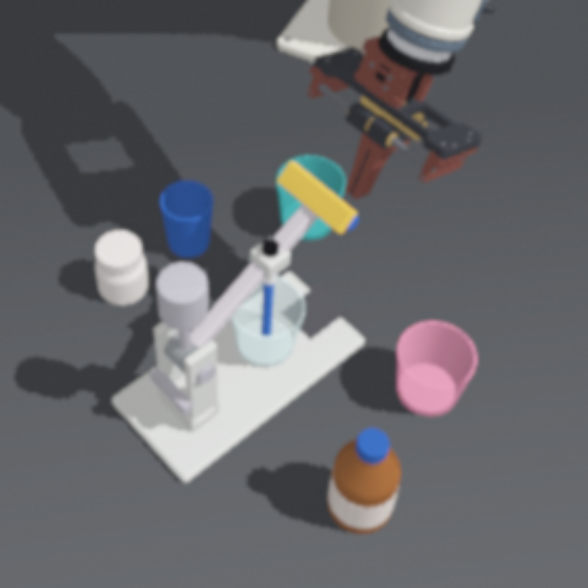

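View pics/w2.png

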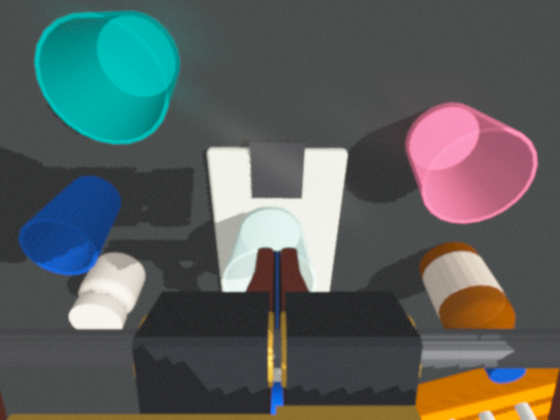

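The scene crop shows the closed fingers at (365,170), on the outer side of the bar and clear of it. The wrist picture shows them at (275,250), centred on the stand, with the strip beyond at the bottom edge. I approach and start the push.

```bash
python3 -m inch '[[[-15,-1,1,0,0,0,0],[-30,-1,1,0,0,0,0],[-38,-1,1,0,0,0,0],[-43,-1,1,0,0,0,0],[-47,-1,1,0,0,0,0],[-51,-1,-2,0,0,0,0],[-55,-1,-5,0,0,0,0],[-59,-1,-8,0,0,0,0],[-64,-1,-12,0,0,0,0]]]'
python3 - <<'E'
from g import *
from workcell import optics
import cv2
d=optics.get_image('scene')['frame'][100:380,180:460,::-1];cv2.imwrite('pics/s3.png',cv2.resize(d,None,fx=2.1,fy=2.1))
for p in (.1,.2,.3,.4,.5,.6,.66): print(p,rel(tcp(p,-3,.35),.35))
E
```

```text
t: 2.7
ee_pos: [510.7, 141.4, 240.7]
orientation: [0.493, 2.754, -0.087]
ft_force: [-2.3, -0.1, 0.4]
width: 0.8
grasp_force: 1.1
0.1 (array([0.5, 0.4, 0.9]), array([0.001, 0.001, 0.002]))
0.2 (array([-17.4,   0.4, -10. ]), array([0.001, 0.001, 0.002]))
0.3 (array([-36.4,   0.4, -19.1]), array([0.001, 0.001, 0.002]))
0.4 (array([-56.1,   0.4, -26.2]), array([0.001, 0.001, 0.002]))
0.5 (array([-76.5,   0.3, -31.3]), array([0.001, 0.001, 0.002]))
0.6 (array([-97.2,   0.3, -34.4]), array([0.001, 0.001, 0.002]))
0.66 (array([-109.8,    0.3,  -35.2]), array([0.001, 0.001, 0.002]))
```

View pics/s3.png

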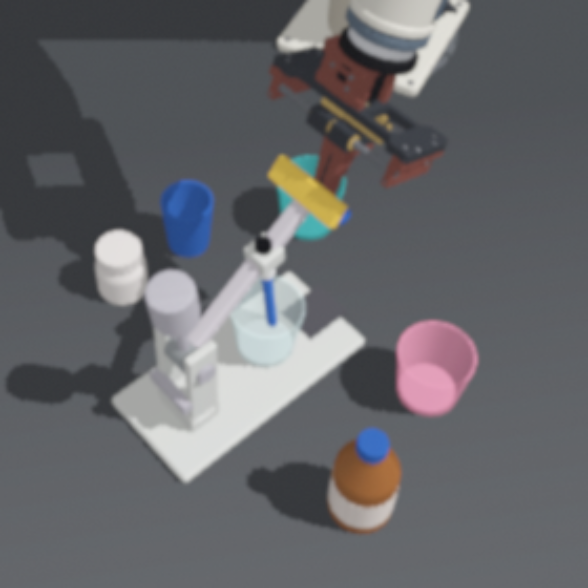

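The bar is against the fingers and the arm has started to rise: the strip moved from (317,197) to (307,190). The force is about 2 N, so I carry on along the arc.

```bash
python3 -m inch '[[[-5,0,-3,0,0,0,0],[-11,0,-6,0,0,0,0],[-17,0,-10,0,0,0,0],[-23,0,-13,0,0,0,0],[-30,0,-16,0,0,0,0],[-36,0,-19,0,0,0,0],[-43,0,-22,0,0,0,0],[-50,0,-24,0,0,0,0],[-56,0,-26,0,0,0,0],[-63,0,-28,0,0,0,0],[-70,0,-30,0,0,0,0],[-76,0,-31,0,0,0,0],[-83,0,-33,0,0,0,0],[-90,0,-34,0,0,0,0],[-97,0,-35,0,0,0,0],[-103,0,-35,0,0,0,0]]]'
python3 - <<'E'
from g import *
print(status.get_obs()['ft_force'],status.get_obs()['moment'])
E
```

```text
t: 4.35
ee_pos: [591.8, 111.8, 309.5]
orientation: [0.493, 2.751, -0.086]
ft_force: [-0.1, -0.1, 0.2]
width: 0.7
grasp_force: 0.0
[-0.06786252 -0.07080871  0.156016  ] [ 0.01487735  0.18053405 -0.02320413]
```

Contact is gone, so the arm is tipping by itself. I back away and let it settle.

```bash
python3 -m inch '[[[10,0,0,0,0,0,0],[25,0,-5,0,0,0,0],[45,0,-10,0,0,0,0],[70,0,-20,0,0,0,0],[100,0,-30,0,0,0,0],[130,0,-40,0,0,0,0],[150,0,-40,0,0,0,0],[150,0,-40,0,0,0,0],[150,0,-40,0,0,0,0],[150,0,-40,0,0,0,0],[150,0,-40,0,0,0,0],[150,0,-40,0,0,0,0],[150,0,-40,0,0,0,0],[150,0,-40,0,0,0,0],[150,0,-40,0,0,0,0],[150,0,-40,0,0,0,0],[150,0,-40,0,0,0,0],[150,0,-40,0,0,0,0],[150,0,-40,0,0,0,0],[150,0,-40,0,0,0,0]]]'
python3 - <<'E'
from workcell import optics
import cv2
d=optics.get_image('scene')['frame'][100:380,180:460,::-1];cv2.imwrite('pics/s4.png',cv2.resize(d,None,fx=2.1,fy=2.1))
E
```

```text
t: 6.35
ee_pos: [446.1, 165.7, 295.2]
orientation: [0.493, 2.752, -0.086]
ft_force: [0.4, 0.1, -0.5]
width: 0.4
grasp_force: 0.0
```

View pics/s4.png

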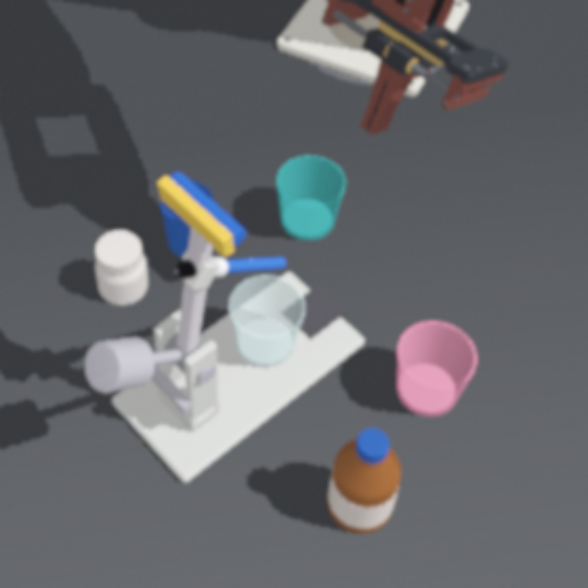

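The arm is raised, with the strip at (195,215) and the counterweight tipped over at (120,363). The beaker (265,320), bottle, jar and cup are where they were, and the hand is clear at (380,125). I wait a moment longer, then hand in.

```bash
python3 -m inch '[[[0,0,0,0,0,0,0],[0,0,0,0,0,0,0],[0,0,0,0,0,0,0],[0,0,0,0,0,0,0],[0,0,0,0,0,0,0],[0,0,0,0,0,0,0],[0,0,0,0,0,0,0],[0,0,0,0,0,0,0]]]' && python3 -c "
from workcell import ctrl
print(ctrl.close_job())"
```

```text
t: 7.2
ee_pos: [446.1, 165.7, 295.2]
orientation: [0.493, 2.752, -0.086]
ft_force: [0.2, 0.5, -0.4]
width: 0.6
grasp_force: 0.0
the job is handed in; nothing more can be done
None
```

The job was handed in at about 7 s: the last picture shows the arm tipped back and staying raised, the beaker, bottle, jar and cup where they were, and the hand clear of everything; no verdict came back.

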